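# Pry up the die set's top plate and shim it

### The job

The steel top plate of the small two-pillar die set sits tight on its pillars: with the pry bar held over the round-topped fulcrum block, lever up the plate's overhanging front edge far enough for the shim, without jamming it hard against the collars. It stays where you leave it, so take the bar out and lay it flat on the bench, then slip the shim's tongue well in (more than half its length) under the plate from either side, and press the plate down until it rests firmly on the shim, with a steady push of about 25 N, never over 30. Leave the other things on the bench where they are.

Things in the scene. Friction and masses are not known exactly. Their poses are not given: they have to be found in the camera images.
- die_base: Fixed grey die set base: block x -45 to +60 mm, y +-115 mm, flat top at z 80 mm; flange at its foot 14 mm high, 300 mm wide. Origin 0 to 4 mm above the bench (it is packed up by that); x points from its front (robot side) to the back, y left, z up. Two steel pillars (radius 8 mm) at x +20, y +-35 mm, up to z 132 mm, with collars of radius 12 mm at z 109.5 to 119.5 mm.
- shim_place (a point): Point on the base's top (z 80 mm), x -23, y 0 mm in die_base's frame, in front of the pillars, under the plate; the shim goes in along die_base's y through here. The plate covers only y +-50 mm: from there to y +-115 mm on each side the base's top is a bare ledge on which the shim slides in.
- top_plate: Steel top plate, 1.4 kg (varies by a fifth), x -70 to +40, y +-50, z 0 to 16 mm in its frame; origin on its underside, axes as die_base, at z 80 mm in die_base's frame when down. Slides straight up 0 to 13 mm, then hits the collars. About 20 N of friction, more than its weight, so it stays where left: lifting takes 30 to 40 N, pushing down 3 to 9 N.
- plate_edge (a point): Middle of the plate's lower front edge (x -70, y 0, z 0 mm in its frame). The plate hangs 25 mm over the base's front face here: the bar's tip goes in under it. Keep the bar's force on the plate under 60 N. The plate's top behind this edge is free for 70 mm to press on; push it home there with a steady 20 to 30 N, never more.
- fulcrum: Fixed steel fulcrum block, 36 mm deep, 50 mm wide, 100 to 115 mm in front of die_base's origin, square to it. Top: half round of 12 mm radius along its y axis, its axis at z 58, crest at z 70 mm. Origin below the crest, at the height of die_base's origin, axes as die_base. The bar crosses it along x; lying level on it, the top of the blade is 2 mm below the lowered plate.
- pry_bar: Straight steel pry bar, 205 mm, 0.3 kg, lying on its handle. Origin on the bar's axis in the handle, 160 mm behind the tip: the place to grip (8 mm above the bench when lying). x points along the bar to the tip, z up. Handle x -45 to +40 mm, 20 mm wide, 16 mm thick; blade x +40 to +160 mm, 14 mm wide, 8 mm thick, centred on the same axis. Centre of mass about x +31 mm.
- bar_tip (a point): Middle of the end of the pry bar's blade, on the bar's axis.
- shim: Steel shim, 0.15 kg: flat tongue 70 mm long (x -35 to +35 mm), 20 mm wide, 8 mm thick, with an upright square grip post (16 x 16 mm, at x -25 mm, from z 8 to 50 mm) on its rear end. Origin at the middle of the tongue's underside; x points to the tongue's free tip.
- shim_tip (a point): Free end of the shim's tongue, half way up its thickness.
- parts_cup: Bystander: small cream cup, 36 mm across, 26 mm high, in front of the die set. Origin under its centre.
- brass_weight: Bystander: brass weight, 32 mm across, 30 mm high, in front of the die set. Origin under its centre.
- tweezers: Bystander: steel tweezers, 125 mm long, flat on the bench. Origin under the middle.
- screwdriver: Bystander: screwdriver, 150 mm long, lying on the bench.
- parts_tray: Bystander: cream parts tray, 80 x 60 x 20 mm. Origin under its centre.
- oil_jar: Bystander: amber glass jar, 40 mm across, 50 mm high. Origin under its centre.
- loupe: Bystander: black eye loupe, 36 mm across, 30 mm high. Origin under its centre.
- pocket_watch: Bystander: steel pocket watch, 48 mm across, 12 mm thick. Origin under its centre.
Not all that is in view belongs to the job. What is shaped like the shim but blue or yellow is not meant.

How it is judged:
On the way, in this order (a step that is already met when the one before it is completed fails the run):
1. the plate is levered up by more than the shim's thickness (8 mm), the bar bearing on the fulcrum and under the plate (z of top_plate in the frame of die_base above 0.0882 m and contact force between pry_bar and top_plate above 12 N and contact force between pry_bar and fulcrum above 12 N), for 0.1 s.
2. the bar is out and lies on the bench (contact force between pry_bar and top_plate below 0.1 N and height (world z) of pry_bar below 0.016 m and angle between pry_bar's own z axis and vertical below 0.15 rad and contact force between the fingers and pry_bar below 0.1 N), for 0.1 s.
3. the shim's tongue lies on the base, in under the plate from one side (y of shim_tip in the frame of die_base between -0.03 and 0.03 m and x of shim_tip in the frame of die_base between -0.045 and 0.012 m and (y of shim in the frame of die_base above 0.03 m or y of shim in the frame of die_base below -0.03 m) and z of shim in the frame of die_base between 0.077 and 0.084 m and angle between shim's own z axis and vertical below 0.12 rad), for 0.2 s.
4. the plate is pressed home on the shim with a steady push of more than 19 N (all of step 3 and z of top_plate in the frame of die_base below 0.089 m and contact force between any of the fingers, the arm and top_plate above 19 N), for 0.2 s.
At the end, for the whole second after the job is handed in: The shim lies flat on the base top, its tongue more than 20 mm in under the plate from one side, in front of the pillars; the plate rests on it (raised 8 mm, at most 1 mm more); the pry bar lies flat on the bench, clear of the plate; all at rest (all of step 3 and z of top_plate in the frame of die_base between 0.0862 and 0.089 m and height (world z) of pry_bar below 0.016 m and angle between pry_bar's own z axis and vertical below 0.15 rad and contact force between pry_bar and top_plate below 0.1 N and linear speed of each of shim, top_plate, pry_bar below 0.01 m/s); the robot touches nothing.
It fails at once if the bar forces the plate too hard (over 60 N), as when it is jammed against the collars (contact force between pry_bar and top_plate above 60 N).
It fails at once if the hand pushes on the plate with more than 32 N (contact force between any of the fingers, the arm and top_plate above 32 N).
It fails at once if another thing on the bench is shifted more than 25 mm (distance of any of parts_cup, brass_weight, tweezers, screwdriver, parts_tray, oil_jar, loupe, pocket_watch from where it was at the start of the episode above 0.025 m).
It also fails if it takes over 72 s, if anything falls off the work surface, if the arm or the gripper's body presses on something with over 40 N, if the wrist force passes 120 N, or if a joint passes its speed limit or range.

### The arm

A 6-joint arm with a two-finger parallel gripper is mounted at the origin on the work surface. World frame = base frame: x ahead of the robot, y to its left, z up, the work surface at z = 0. Lengths are in m, angles in rad, forces in N, time in s.
With the tool pointing down it reaches from about 0.3 to 0.775 m from the base axis. Payload 14.6 kg.
Tool frame: the origin (TCP) lies between the finger pads; the fingertips stand 17 mm ahead of it and the grasp point (between the pads) lies 2 mm behind it; z points along the fingers, y is the line along which they close (so a half turn about z gives the same grasp; the last joint's range is limited). The gripper opens to 94 mm and grips with 3 to 60 N. Pads are 16 mm wide; open, the fingers measure 119 mm over their backs; the gripper's body (75 mm by 177 mm) begins 78 mm behind the grasp point.
Start: joints at [-1.26, 0.3, 1.521, -0, 1.321, -0.067], TCP at [0.203, -0.511, 0.222] pointing down, gripper open.
Joint ranges: [-3.03, 3.03], [-0.79, 2.21], [0.23, 2.52], [-1.04, 4.18], [0, 3.07], [-2.55, 2.55]. Speed limits (rad/s): [2.22, 2.22, 2.57, 3.14, 3.14, 3.14].

### API

Orientations are given as a unit quaternion [x, y, z, w].
In Python, from workcell import ctrl gives the robot as it stands.
- The arm moves only by the tool step_arm, never from a script. Its argument "commands" is a list of rows, each a list of 7 numbers: the closure, from 0 (fully open) to 1 (shut), then the shift along the tool's x, y, z in fractions of the full range, 1 being 80 cm, then the turn, a rotation vector about the tool's x, y, z in fractions of the full range, 1 being 180 degrees. A call has 1 to 10 rows; each row is the pose to reach, as a shift and turn from the pose commanded when the call began, along the tool's axes at that moment; what a row does not reach only later rows make up. A row lasts 1/10 s, in which the tool goes at most 50 mm and 8.59 degrees, less where a joint would pass 70% of its speed; a pose out of reach is approached as far as the arm can. Shift and turn numbers lie between -1 and 1, and a call with a number outside is refused. A call with a gripper value outside its range is refused whole. The fingers move at their own pace and stop on an object; the grip force is fixed at half the most. Time passes only in rows, so rows that repeat a pose let the fingers close. It gives the time, the measured TCP pose, the force, the opening and the grip force at its end, in the units of the state.
- ctrl.get_obs(): the state, without advancing time (a new reading comes with each control period).
- ctrl.get_image(name): name is "side" or "top"; returns (picture, depth): 420x560x3 uint8, red, green, blue; 420x560 float32, m along the optical axis (not along the pixel's ray), 0 where there is no reading.
- ctrl.get_calibration(name): a dict with "camera_matrix" (3x3 intrinsics, pixels), "extrinsics" (4x4, takes a point from world to camera coordinates). Camera axes: x right, y up, looking along -z (the intrinsics and any distortion apply to the point x, -y, -z); pixel columns grow to the right and rows downward; lengths in m; the calibration is good to about 2 mm. A picture is of the moment at which its call begins. get_calibration takes no time and is no camera call.
- ctrl.close_job(): hands the job in; it is judged then, once.
The state is a dict: "clock": time; "qpos": joint angles; "dq": joint speeds; "effort": joint torques, N m; "position": TCP position; "eef_rot": TCP orientation; "contact_force": force on the tool from outside, world axes, zero at the start; "ft_torque": the same for the moment, N m; "opening": finger opening in m; "finger_force": force on a finger pad.
Only numpy, scipy, OpenCV 4.12 (cv2) and the standard library are available. Lean on these libraries where they do the work, as an engineer would, in place of code of your own. Each camera call takes 0.05 s, during which the arm holds its last target. There are 200 camera calls.

## Working session

There is one attempt and no reset: what is moved stays moved. The work goes in short steps, Python scripts to look and compute and a tool call to move; the robot and the scene stay as the last step left them, time stands still between calls to the robot, and variables do not carry over. Pictures are saved under pics/ and viewed, at most 10 in all, crops included, and the job is handed in when it is done.

Besides the shell and the picture viewer there is one more tool, called after ">>>" as name(argument=value, ...) on one line, values as JSON. step_arm: Moves the arm, as the interface text tells. Its arguments: {"type":"object","properties":{"commands":{"type":"array","items":{"type":"array","items":{"type":"number"}}}},"required":["commands"]}

```bash
ls; mkdir -p pics; cat > h.py <<'E'
import numpy as np, cv2
from workcell import ctrl
from scipy.spatial.transform import Rotation as R
def cap(n,name):
    im,d=ctrl.get_image(n); np.savez('%s.npz'%name,im=im,d=d)
    cv2.imwrite('pics/%s.png'%name,im[:,:,::-1]); return im,d
def cloud(n,d):
    c=ctrl.get_calibration(n); K=np.array(c['camera_matrix']); E=np.array(c['extrinsics'])
    v,u=np.mgrid[:d.shape[0],:d.shape[1]]
    x=(u-K[0,2])/K[0,0]*d; y=(v-K[1,2])/K[1,1]*d
    P=np.stack([x,-y,-d],-1)
    return (P-E[:3,3])@E[:3,:3]
E
python3 - <<'E'
from h import *
for n in ['top','side']:
    im,d=cap(n,n+'0'); print(ctrl.get_calibration(n)); P=cloud(n,d); print(P[210,280],P[100,100],P[350,450])
print(ctrl.get_obs())
E
```

```text
pics
{'camera_matrix': array([[500.88476532,   0.        , 283.01900053],
       [  0.        , 500.88476532, 203.47587523],
       [  0.        ,   0.        ,   1.        ]]), 'extrinsics': array([[ 0.02211943, -0.99943924,  0.02513844, -0.02982185],
       [ 0.99568825,  0.02428824,  0.08952644, -0.52769316],
       [-0.09008681,  0.02304977,  0.99566715, -1.30497485],
       [ 0.        ,  0.        ,  0.        ,  1.        ]])}
[ 0.51212959 -0.01024978  0.00547471] [0.80043833 0.48600504 0.00363858] [ 0.1510649  -0.46956312  0.00103006]
{'camera_matrix': array([[499.66255212,   0.        , 281.73322286],
       [  0.        , 499.66255212, 205.94699449],
       [  0.        ,   0.        ,   1.        ]]), 'extrinsics': array([[-0.9543803 , -0.29838897, -0.01105783,  0.5267976 ],
       [ 0.19112714, -0.63892344,  0.74514915, -0.1608231 ],
       [-0.22940939,  0.70904221,  0.66680617, -1.42744592],
       [ 0.        ,  0.        ,  0.        ,  1.        ]])}
[ 0.5630919  -0.01900793  0.03828437] [ 1.46208653 -0.43159654  0.04997127] [0.12727275 0.73172131 0.60342176]
{'clock': 0.1, 'qpos': array([-1.25959825e+00,  3.00449561e-01,  1.52151161e+00,  8.96935559e-06,
        1.32071480e+00, -6.65729010e-02]), 'dq': array([-0.00122334, -0.00174415, -0.00073057,  0.00097619, -0.00173563,
        0.00053937]), 'effort': array([ 4.04448219e-03, -5.32638717e+01, -3.53284979e+01,  7.10049109e-02,
        2.34556070e-02, -5.60051922e-05]), 'position': array([ 0.20281319, -0.51100476,  0.22192753]), 'eef_rot': array([ 9.82214175e-01,  1.87763204e-01, -6.17743106e-05, -5.38140575e-04]), 'contact_force': array([ 0.29729632, -0.62436957, -0.39319835]), 'ft_torque': array([ 0.00705331, -0.01709816,  0.01333491]), 'finger_force': 0.0, 'opening': 0.09380838421621385}
```

View pics/top0.png

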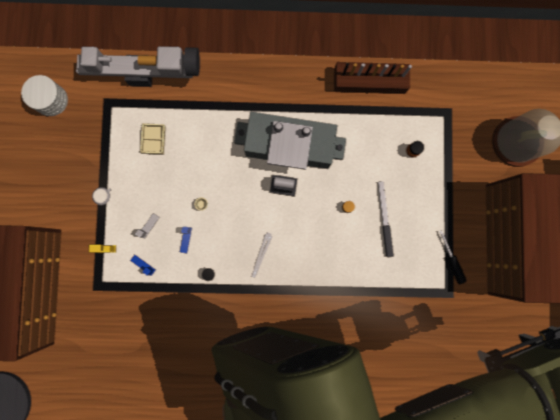

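View pics/side0.png

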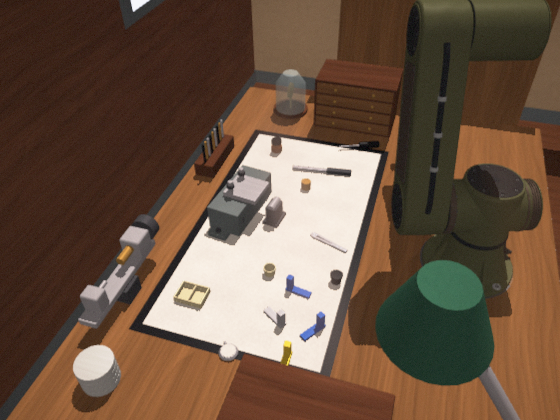

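Top view: the die set is at (290,140), the fulcrum at (284,185), and the bar candidate at (386,215), with the screwdriver at (452,258) and tweezers at (262,254) as lookalikes. Shim candidates are steel (148,225), blue (186,239), blue (143,265) and yellow (103,249), so I choose the steel one and check it in a close crop.

```bash
python3 - <<'E'
from h import *
im=np.load('top0.npz')['im'][:,:,::-1]
def c(x0,x1,y0,y1,w,h): return cv2.resize(im[y0:y1,x0:x1],(w,h),interpolation=cv2.INTER_CUBIC)
a=c(120,200,200,280,400,400)   # 5x
b=c(360,440,170,270,320,400)   # 4x
cc=c(225,365,100,200,560,400)
out=np.zeros((600,800,3),np.uint8)
out[:300,:300]=cv2.resize(im[205:265,120:180],(300,300),interpolation=cv2.INTER_CUBIC)
out[300:600,:300]=cv2.resize(im[175:265,345:435],(300,300),interpolation=cv2.INTER_CUBIC)
out[:400,310:790]=cv2.resize(im[105:205,230:350],(480,400),interpolation=cv2.INTER_CUBIC)
cv2.imwrite('pics/crop1.png',out)
d=np.load('top0.npz')['d'];P=cloud('top',d)
z=P[...,2]
for uv in [(290,150),(284,185),(265,145),(386,195),(388,240),(148,225),(139,233),(278,128),(306,131),(200,204),(337,150),(242,135)]:
  print(uv,P[uv[1],uv[0]].round(4))
m=(z>.075)&(z<.115)&(P[...,0]>.5)&(P[...,0]<.8)&(abs(P[...,1])<.2)
print(np.histogram(z[m],bins=np.arange(.074,.118,.002)))
E
```

```text
(290, 150) [ 0.6584 -0.0306  0.0948]
(284, 185) [ 0.5722 -0.018   0.0672]
(265, 145) [0.6728 0.0333 0.0795]
(386, 195) [ 0.5601 -0.2971  0.0023]
(388, 240) [ 0.4381 -0.3005  0.0131]
(148, 225) [0.4636 0.34   0.0065]
(139, 233) [0.4408 0.3521 0.0473]
(278, 128) [0.7046 0.0015 0.1349]
(306, 131) [ 0.6989 -0.0676  0.1355]
(200, 204) [0.523  0.2043 0.0066]
(337, 150) [ 0.6771 -0.1601  0.0185]
(242, 135) [0.7116 0.097  0.0164]
(array([ 23,  83, 235, 566, 684, 473, 178,  30,  17,  36, 167, 374, 488,
       320, 121,  22,   5,   0,   0,   0,   1]), array([0.074, 0.076, 0.078, 0.08 , 0.082, 0.084, 0.086, 0.088, 0.09 ,
       0.092, 0.094, 0.096, 0.098, 0.1  , 0.102, 0.104, 0.106, 0.108,
       0.11 , 0.112, 0.114, 0.116]))
```

View pics/crop1.png

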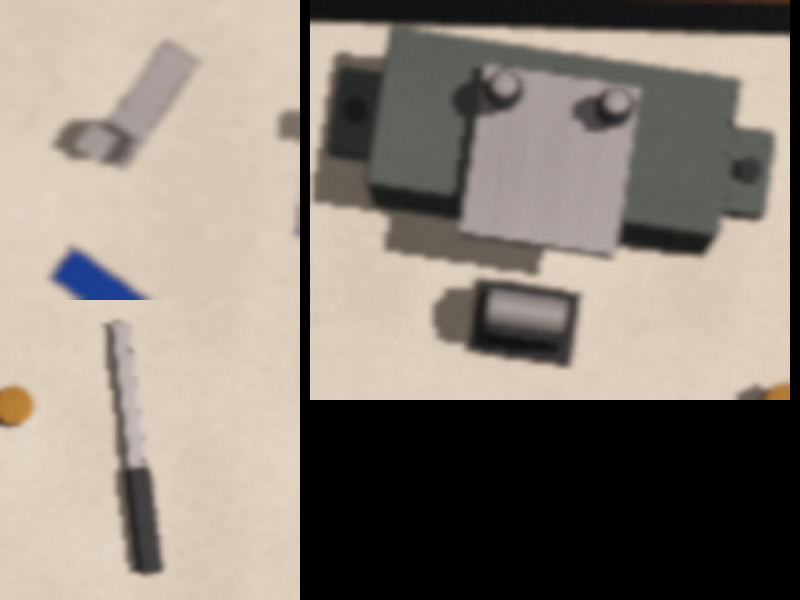

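```bash
cat >> h.py <<'E'
def top():
    d=np.load('top0.npz'); P=cloud('top',d['d']); return d['im'].astype(int),d['d'],P
def rect(pts):
    (c,s,a)=cv2.minAreaRect((pts[:,:2]*1000).astype(np.float32)); return np.round(c,1),np.round(s,1),round(a,2)
E
python3 - <<'E'
from h import *
im,d,P=top(); z=P[...,2]; x=P[...,0]; y=P[...,1]
ok=(d>0)
def comp(m,uv):
    n,l=cv2.connectedComponents(m.astype(np.uint8)); return l==l[uv[1],uv[0]]
reg=ok&(x>.6)&(x<.8)&(y>-.2)&(y<.15)
# bench bias around the die
b=ok&(x>.45)&(x<.62)&(abs(y)<.1)&(abs(z)<.012); 
for n,bb in [('front',b),('left',ok&(x>.5)&(x<.7)&(y>.15)&(y<.3)&(abs(z)<.012)),('right',ok&(x>.5)&(x<.7)&(y<-.17)&(y>-.28)&(abs(z)<.012))]: print(n,z[bb].mean(),np.median(z[bb]))
K=np.ones((3,3))
zs=cv2.medianBlur(z.astype(np.float32),5)
pl=comp(reg&(zs>.0905)&(zs<.112),(290,150))
print('plate',rect(P[pl]),np.median(z[pl]),P[cv2.erode(pl.astype(np.uint8),np.ones((5,5)))>0].mean(0))
ba=reg&(zs>.07)&(zs<.0905); print('base',rect(P[comp(ba|pl,(265,145))]),np.median(z[ba]))
pi=reg&(z>.128)&(z<.145)
n,l,s,c=cv2.connectedComponentsWithStats(pi.astype(np.uint8))
for i in range(1,n):
    if s[i,4]>4: print('pillar',s[i,4],P[l==i].mean(0))
fu=comp(ok&(zs>.03)&(x>.53)&(x<.61)&(abs(y+.018)<.05),(284,185)); print('ful',rect(P[fu]),z[fu].max())
cr=fu&(zs>.06); print('crest',rect(P[cr]),P[cr].mean(0),np.percentile(z[cr],90))
g=im.sum(-1)
bar=comp(ok&(x>.38)&(x<.6)&(y>-.34)&(y<-.26)&((zs>.0035)|(g<300)),(388,240)); print('bar',rect(P[bar]),bar.sum())
hd=bar&(g<240); print('handle',rect(P[hd])); 
pts=(P[bar][:,:2]*1000).astype(np.float32); print(cv2.fitLine(pts,2,0,.01,.01).ravel())
sh=ok&(x>.42)&(x<.51)&(y>.3)&(y<.38)
post=sh&(z>.035); print('post',rect(P[post]),P[post].mean(0),post.sum())
to=sh&(z>.004)&(z<.015); print('tongue',rect(P[to]),to.sum())
E
```

```text
front 0.0007661200673216356 0.000633943522855825
left 0.0005240632860660121 0.0005169956453526481
right 0.00036215779668969555 0.0003013906263672907
plate (array([672.1, -30.3]), array([100. , 111.3]), 82.59) 0.09881052668720236 [ 0.66485509 -0.02932582  0.09883879]
base (array([681.9, -31.4]), array([230.6, 131.9]), 82.25) 0.08263941129713578
pillar 35 [7.10367155e-01 2.34104179e-04 1.34249286e-01]
pillar 34 [ 0.70134396 -0.0693072   0.13393351]
ful (array([579.4, -18.5]), array([49.7, 36.5]), 81.97) 0.07790511964827856
crest (array([578.9, -18.5]), array([49.7, 31.4]), 81.71) [ 0.5783741  -0.01816207  0.06868116] 0.07454151402535153
bar (array([ 495.1, -294.4]), array([200.4,  29.3]), 6.75) 633
handle (array([ 436.1, -297.6]), array([81.2, 17.9]), 6.83)
[ 9.94093895e-01  1.08523235e-01  4.86005707e+02 -2.93652252e+02]
post (array([440.8, 350.2]), array([16. , 15.9]), 56.53) [0.44116085 0.3495752  0.04816725] 47
tongue (array([466.2, 340.6]), array([78.7, 88. ]), 89.49) 245
```

```bash
cat >> h.py <<'E'
PSI=-0.1315; O=np.array([.6865,-.0321,.0022])
D=np.array([[np.cos(PSI),-np.sin(PSI),0],[np.sin(PSI),np.cos(PSI),0],[0,0,1]])
def die(p): return O+D@np.asarray(p)          # die frame -> world
def rot(yaw,pitch=0):                          # tool down, tool x at yaw, x raised by pitch
    return R.from_euler('z',yaw)*R.from_euler('y',-pitch)*R.from_quat([1,0,0,0])
def plan(pos,r,p0=None,r0=None):
    o=ctrl.get_obs()
    p0=o['position'] if p0 is None else p0; r0=R.from_quat(o['eef_rot']) if r0 is None else r0
    print('cm',(r0.inv().apply(np.asarray(pos)-p0)*100).round(2),'turn',(r0.inv()*r).as_rotvec().round(4))
E
python3 - <<'E'
from h import *
plan([.4383,-.2983,.10],rot(.113)); plan([.4383,-.2983,.019],rot(.113))
E
```

```text
cm [ 29.73 -11.07  12.21] turn [-1.100e-03  1.000e-04  2.648e-01]
cm [ 29.73 -11.06  20.31] turn [-1.100e-03  1.000e-04  2.648e-01]
```

The manual's scale: shifts go in shares of 80 cm and turns go in shares of 180 degrees. Converting my numbers, 29.7 cm is 0.3713, 12 cm is 0.15, 0.265 rad is 0.0844.

>>> step_arm(commands=[[0, 0.3713, -0.1388, 0.15, 0, 0, 0.0844], [0, 0.3713, -0.1388, 0.15, 0, 0, 0.0844], [0, 0.3713, -0.1388, 0.15, 0, 0, 0.0844], [0, 0.3713, -0.1388, 0.15, 0, 0, 0.0844], [0, 0.3713, -0.1388, 0.15, 0, 0, 0.0844], [0, 0.3713, -0.1388, 0.15, 0, 0, 0.0844], [0, 0.3713, -0.1388, 0.15, 0, 0, 0.0844], [0, 0.3713, -0.1388, 0.15, 0, 0, 0.0844], [0, 0.3713, -0.1388, 0.15, 0, 0, 0.0844], [0, 0.3713, -0.1388, 0.15, 0, 0, 0.0844]])

```text
clock: 1.1
position: [0.4375, -0.2992, 0.1028]
eef_rot: [0.998, 0.056, 0.0, 0.0]
contact_force: [-0.0, -1.2, -0.4]
opening: 0.0942
finger_force: 0.0
```

```bash
python3 - <<'E'
from h import *
plan([.4383,-.2983,.019],rot(.113))
E
```

```text
cm [ 0.08 -0.08  8.38] turn [ 0.0003 -0.0002 -0.001 ]
```

To row units: 8.3 cm is 0.1038, 7 cm is 0.0875.

>>> step_arm(commands=[[0, 0, 0, 0.05, 0, 0, 0], [0, 0, 0, 0.0875, 0, 0, 0], [0, 0, 0, 0.1038, 0, 0, 0], [0, 0, 0, 0.1038, 0, 0, 0], [0, 0, 0, 0.1038, 0, 0, 0], [1, 0, 0, 0.1038, 0, 0, 0], [1, 0, 0, 0.1038, 0, 0, 0], [1, 0, 0, 0.1038, 0, 0, 0], [1, 0, 0, 0.1038, 0, 0, 0], [1, 0, 0, 0.1038, 0, 0, 0]])

```text
clock: 2.1
position: [0.438, -0.2985, 0.0195]
eef_rot: [0.998, 0.056, 0.0, 0.0]
contact_force: [-0.5, -0.5, 0.3]
opening: 0.0579
finger_force: 0.0
```

Fingers still closing.

>>> step_arm(commands=[[1, 0, 0, 0, 0, 0, 0], [1, 0, 0, 0, 0, 0, 0], [1, 0, 0, 0, 0, 0, 0], [1, 0, 0, 0, 0, 0, 0], [1, 0, 0, 0, 0, 0, 0], [1, 0, 0, 0, 0, 0, 0], [1, 0, 0, 0, 0, 0, 0], [1, 0, 0, 0, 0, 0, 0]])

```text
clock: 2.9
position: [0.438, -0.2985, 0.0194]
eef_rot: [0.998, 0.056, -0.0, -0.0]
contact_force: [-1.2, -0.7, -0.5]
opening: 0.0198
finger_force: 29.9
```

To row units: -12 cm is -0.15, -7 cm is -0.0875.

>>> step_arm(commands=[[1, 0, 0, -0.0375, 0, 0, 0], [1, 0, 0, -0.0875, 0, 0, 0], [1, 0, 0, -0.15, 0, 0, 0], [1, 0, 0, -0.15, 0, 0, 0], [1, 0, 0, -0.15, 0, 0, 0]])

```text
clock: 3.4
position: [0.438, -0.2984, 0.1396]
eef_rot: [0.998, 0.056, 0.0, 0.0]
contact_force: [-1.2, 0.1, -3.8]
opening: 0.0197
finger_force: 30.0
```

```bash
cat >> h.py <<'E'
BO=np.array([0,0,.0114])                        # bar origin in tool frame
def bar(tipx,z_at_crest,pitch,fx=-.108):        # die-frame tip x, axis height above die at fulcrum x -> tool pose
    t=np.tan(pitch); B=die([tipx-.16*np.cos(pitch),0,z_at_crest+(tipx-.16*np.cos(pitch)-fx)*t])
    r=rot(PSI,pitch); return B-r.apply(BO),r
E
python3 - <<'E'
from h import *
plan(*bar(-.085,.100,0)); print(bar(-.085,.1,0)[0])
E
```

```text
cm [  3.92 -29.59   2.58] turn [ 0.0005 -0.0007  0.2444]
[4.43615250e-01 2.47280707e-05 1.13600000e-01]
```

To row units: -29.6 cm is -0.37, 2.6 cm is 0.0325, 0.244 rad is 0.0777.

>>> step_arm(commands=[[1, 0.0075, -0.0625, 0, 0, 0, 0.0159], [1, 0.0163, -0.125, 0, 0, 0, 0.0318], [1, 0.025, -0.1875, 0, 0, 0, 0.0477], [1, 0.0325, -0.25, 0, 0, 0, 0.0637], [1, 0.0413, -0.3125, 0, 0, 0, 0.0777], [1, 0.0488, -0.37, 0, 0, 0, 0.0777], [1, 0.0488, -0.37, 0.0163, 0, 0, 0.0777], [1, 0.0488, -0.37, 0.0325, 0, 0, 0.0777], [1, 0.0488, -0.37, 0.0325, 0, 0, 0.0777], [1, 0.0488, -0.37, 0.0325, 0, 0, 0.0777]])

```text
clock: 4.4
position: [0.4428, -0.0, 0.1125]
eef_rot: [0.998, -0.066, -0.001, -0.0]
contact_force: [-0.4, -0.5, -2.2]
opening: 0.02
finger_force: 30.0
```

```bash
python3 - <<'E'
from h import *
o=ctrl.get_obs(); print(o['position'],bar(-.085,.1,0)[0])
for n in ('top','side'):
    im,d=cap(n,n+'1'); P=cloud(n,d); q=(P-O)@D
    if n=='top':
        K=(abs(q[...,1])<.03)&(q[...,0]<-.075)&(q[...,0]>-.135)&(q[...,2]>.085)&(q[...,2]<.12)
        Q=q[K]; print(n,K.sum(),Q.min(0),Q.max(0),Q.mean(0)); print(np.polyfit(Q[:,0],Q[:,1],1),np.polyfit(Q[:,0],Q[:,2],1))
    else: 
        cc=im[140:260,200:320]; side=cv2.resize(cc,(600,600),interpolation=cv2.INTER_CUBIC); cv2.imwrite('pics/crop2.png',side[:,:,::-1])
E
```

```text
[ 4.42801526e-01 -4.64920928e-05  1.12520522e-01] [4.43615250e-01 2.47280707e-05 1.13600000e-01]
top 109 [-0.13467222 -0.00898629  0.09355671] [-0.08558591  0.00495335  0.10523773] [-0.10989992 -0.00201003  0.09957909]
[-0.00148218 -0.00217292] [-0.01845197  0.09755122]
```

View pics/crop2.png

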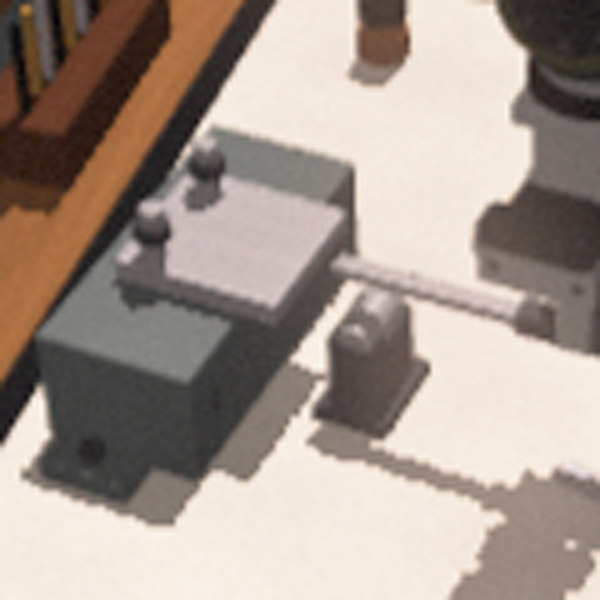

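```bash
python3 - <<'E'
from h import *
for z in (.082,.078,.074): plan(*bar(-.083,z,-.05))
E
```

```text
cm [ 0.3  -0.03  1.11] turn [-0.     -0.0496 -0.0004]
cm [ 0.3  -0.03  1.51] turn [-0.     -0.0496 -0.0004]
cm [ 0.3  -0.03  1.91] turn [-0.     -0.0496 -0.0004]
```

To row units: 1.3 cm is 0.0163, 1.1 cm is 0.0138, -0.05 rad is -0.0159.

>>> step_arm(commands=[[1, 0.0038, -0.0013, 0.0063, 0, -0.0159, 0], [1, 0.0038, -0.0013, 0.0138, 0, -0.0159, 0], [1, 0.0038, -0.0013, 0.0163, 0, -0.0159, 0], [1, 0.0038, -0.0013, 0.0163, 0, -0.0159, 0], [1, 0.0038, -0.0013, 0.0163, 0, -0.0159, 0]])

```text
clock: 5.0
position: [0.4464, 0.0006, 0.1006]
eef_rot: [0.998, -0.066, -0.025, -0.002]
contact_force: [-0.1, 0.9, -2.3]
opening: 0.0196
finger_force: 30.0
```

To row units: 0.2 cm is 0.0025, 0.1 cm is 0.0013.

>>> step_arm(commands=[[1, 0, 0, 0.0013, 0, 0, 0], [1, 0, 0, 0.0025, 0, 0, 0], [1, 0, 0, 0.0025, 0, 0, 0]])

```text
clock: 5.3
position: [0.4464, 0.0007, 0.0984]
eef_rot: [0.998, -0.066, -0.025, -0.002]
contact_force: [-0.2, -0.8, -2.6]
opening: 0.0195
finger_force: 30.0
```

To row units: 0.2 cm is 0.0025, 0.1 cm is 0.0013.

>>> step_arm(commands=[[1, 0, 0, 0.0013, 0, 0, 0], [1, 0, 0, 0.0025, 0, 0, 0], [1, 0, 0, 0.0025, 0, 0, 0]])

```text
clock: 5.6
position: [0.4464, 0.0007, 0.0965]
eef_rot: [0.998, -0.066, -0.025, -0.002]
contact_force: [-1.0, 0.8, 0.4]
opening: 0.0197
finger_force: 30.0
```

To row units: 0.1 cm is 0.0013.

>>> step_arm(commands=[[1, 0, 0, 0.0013, 0, 0, 0], [1, 0, 0, 0.0013, 0, 0, 0], [1, 0, 0, 0.0013, 0, 0, 0]])

```text
clock: 5.9
position: [0.4464, 0.0007, 0.0955]
eef_rot: [0.998, -0.066, -0.025, -0.002]
contact_force: [-1.2, 0.1, -0.3]
opening: 0.0195
finger_force: 30.0
```

To row units: 2.8 cm is 0.035, 2.4 cm is 0.03.

>>> step_arm(commands=[[1, 0.0075, 0, 0, 0, 0, 0], [1, 0.015, 0, 0, 0, 0, 0], [1, 0.0225, 0, 0, 0, 0, 0], [1, 0.03, 0, 0, 0, 0, 0], [1, 0.035, 0, 0, 0, 0, 0], [1, 0.035, 0, 0, 0, 0, 0], [1, 0.035, 0, 0, 0, 0, 0]])

```text
clock: 6.6
position: [0.4744, -0.003, 0.0942]
eef_rot: [0.998, -0.066, -0.024, -0.002]
contact_force: [2.6, -0.6, -0.9]
opening: 0.0192
finger_force: 30.0
```

```bash
python3 - <<'E'
from h import *
o=ctrl.get_obs(); r=R.from_quat(o['eef_rot'])
t=o['position']+r.apply(BO+[.16,0,0]); print('tip die',(t-O)@D)
im,d=cap('side','side2'); 
cv2.imwrite('pics/crop3.png',cv2.resize(im[160:240,225:305],(600,600),interpolation=cv2.INTER_CUBIC)[:,:,::-1])
for th in (0.0,.06,.12,.18,.24,.28):
    plan(*bar(-.053,.074+.004*(1/np.cos(th)-1)+.012*(1/np.cos(th)-1),th))
E
```

```text
tip die [-0.05486508  0.00102803  0.07272565]
cm [0.16 0.1  0.65] turn [-0.      0.0492  0.0003]
cm [0.15 0.1  1.28] turn [-0.      0.1092  0.0003]
cm [0.2 0.1 1.9] turn [-0.      0.1692  0.0003]
cm [0.3 0.1 2.5] turn [-0.      0.2292  0.0003]
cm [0.46 0.1  3.08] turn [-0.      0.2892  0.0003]
cm [0.6  0.1  3.45] turn [-0.000e+00  3.292e-01  3.000e-04]
```

View pics/crop3.png

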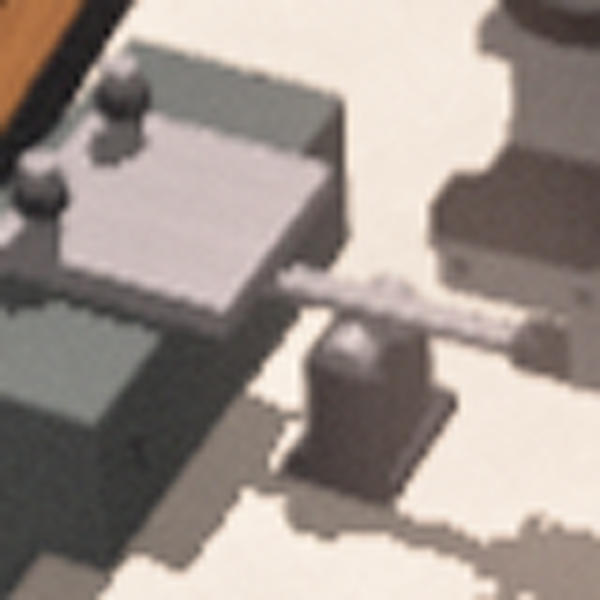

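To row units: 0.95 cm is 0.0119, 0.65 cm is 0.0081, 0.05 rad is 0.0159.

>>> step_arm(commands=[[1, 0.0006, 0, 0.0038, 0, 0.008, 0], [1, 0.0013, 0, 0.0081, 0, 0.0159, 0], [1, 0.0013, 0, 0.0119, 0, 0.0255, 0], [1, 0.0013, 0, 0.0119, 0, 0.0255, 0]])

```text
clock: 7.05
position: [0.4741, -0.003, 0.0845]
eef_rot: [0.998, -0.066, 0.015, 0.001]
contact_force: [-1.8, -0.3, 0.6]
opening: 0.0198
finger_force: 30.0
```

To row units: 0.3 cm is 0.0038, 0.2 cm is 0.0025, 0.03 rad is 0.0095.

>>> step_arm(commands=[[1, 0, 0, 0.0013, 0, 0.0032, 0], [1, 0, 0, 0.0025, 0, 0.0064, 0], [1, 0, 0, 0.0038, 0, 0.0095, 0], [1, 0, 0, 0.0038, 0, 0.0095, 0]])

```text
clock: 7.45
position: [0.474, -0.003, 0.082]
eef_rot: [0.997, -0.066, 0.029, 0.002]
contact_force: [-9.0, 0.6, 12.3]
opening: 0.0196
finger_force: 30.0
```

To row units: 0.2 cm is 0.0025, 0.1 cm is 0.0013, 0.02 rad is 0.0064.

>>> step_arm(commands=[[1, 0, 0, 0.0013, 0, 0.0032, 0], [1, 0, 0, 0.0025, 0, 0.0064, 0], [1, 0, 0, 0.0025, 0, 0.0064, 0]])

```text
clock: 7.75
position: [0.474, -0.0029, 0.0799]
eef_rot: [0.997, -0.065, 0.039, 0.003]
contact_force: [-10.7, 1.1, 14.5]
opening: 0.0199
finger_force: 30.0
```

```bash
cat >> h.py <<'E'
def heights(name):
    im,d=cap('top',name); q=(cloud('top',d)-O)@D
    f=lambda x0,x1,y0,y1,z0,z1:(lambda m:(np.mean(q[m][:,2]).round(5),int(m.sum())))((q[...,0]>x0)&(q[...,0]<x1)&(q[...,1]>y0)&(q[...,1]<y1)&(q[...,2]>z0)&(q[...,2]<z1))
    a=f(-.06,0,-.042,.042,.085,.12); b=f(-.035,.05,.062,.105,.07,.09)
    print('plate top',a,'base top',b,'lift mm',((a[0]-b[0]-.016)*1000).round(2))
E
python3 - <<'E'
from h import *
heights('top3')
o=ctrl.get_obs(); r=R.from_quat(o['eef_rot'])
t=o['position']+r.apply(BO+[.16,0,0]); print('tip die',(t-O)@D,o['contact_force'],o['ft_torque'])
E
```

```text
plate top (np.float64(0.09793), 776) base top (np.float64(0.08067), 542) lift mm 1.26
tip die [-0.05411295  0.00109978  0.07881954] [-10.84312181   1.31170207  14.31567156] [ 0.24400848  1.93971194 -0.06227657]
```

To row units: 0.4 cm is 0.005, 0.02 cm is 0.0003, 0.02 rad is 0.0064.

>>> step_arm(commands=[[1, 0, 0, 0.0013, 0, 0.0032, 0], [1, 0, 0, 0.0025, 0, 0.0064, 0], [1, 0.0001, 0, 0.0038, 0, 0.0095, 0], [1, 0.0003, 0, 0.005, 0, 0.0127, 0], [1, 0.0003, 0, 0.005, 0, 0.0127, 0]])

```text
clock: 8.3
position: [0.4738, -0.0029, 0.0756]
eef_rot: [0.996, -0.065, 0.058, 0.004]
contact_force: [-14.9, 1.1, 13.1]
opening: 0.02
finger_force: 30.0
```

To row units: 0.4 cm is 0.005, 0.02 cm is 0.0003, 0.02 rad is 0.0064.

>>> step_arm(commands=[[1, 0, 0, 0.0013, 0, 0.0032, 0], [1, 0, 0, 0.0025, 0, 0.0064, 0], [1, 0.0001, 0, 0.0038, 0, 0.0095, 0], [1, 0.0003, 0, 0.005, 0, 0.0127, 0], [1, 0.0003, 0, 0.005, 0, 0.0127, 0]])

```text
clock: 8.8
position: [0.4739, -0.003, 0.0712]
eef_rot: [0.995, -0.065, 0.077, 0.005]
contact_force: [-17.9, 1.9, 14.1]
opening: 0.0197
finger_force: 30.0
```

```bash
python3 - <<'E'
from h import *
heights('top4')
o=ctrl.get_obs(); r=R.from_quat(o['eef_rot'])
t=o['position']+r.apply(BO+[.16,0,0]); print('tip die',(t-O)@D,o['contact_force'],o['ft_torque'])
E
```

```text
plate top (np.float64(0.1021), 790) base top (np.float64(0.08038), 543) lift mm 5.72
tip die [-0.05475815  0.00109524  0.08235836] [-17.2928389    2.97303735  14.71193151] [ 0.39539276  3.0298912  -0.03742777]
```

To row units: 0.5 cm is 0.0063, 0.4 cm is 0.005, 0.04 rad is 0.0127.

>>> step_arm(commands=[[1, 0, 0, 0.0013, 0, 0.0032, 0], [1, 0, 0, 0.0025, 0, 0.0064, 0], [1, 0, 0, 0.0038, 0, 0.0095, 0], [1, 0, 0, 0.005, 0, 0.0127, 0], [1, 0, 0, 0.0063, 0, 0.0159, 0], [1, 0, 0, 0.0063, 0, 0.0159, 0]])

```text
clock: 9.45
position: [0.4741, -0.003, 0.0658]
eef_rot: [0.993, -0.065, 0.101, 0.007]
contact_force: [-20.2, 2.7, 13.5]
opening: 0.0196
finger_force: 30.0
```

```bash
python3 - <<'E'
from h import *
heights('top5')
o=ctrl.get_obs(); r=R.from_quat(o['eef_rot'])
t=o['position']+r.apply(BO+[.16,0,0]); print('tip die',(t-O)@D,o['contact_force'],o['ft_torque'])
E
```

```text
plate top (np.float64(0.10482), 789) base top (np.float64(0.08049), 546) lift mm 8.33
tip die [-0.05534281  0.00106544  0.08477614] [-20.38245307   3.07573603  14.15078644] [ 0.4704597   3.36666423 -0.046014  ]
```

To row units: 0.45 cm is 0.0056, 0.4 cm is 0.005, 0.04 rad is 0.0127.

>>> step_arm(commands=[[1, 0, 0, 0.0013, 0, 0.0032, 0], [1, 0, 0, 0.0025, 0, 0.0064, 0], [1, 0, 0, 0.0038, 0, 0.0095, 0], [1, 0, 0, 0.005, 0, 0.0127, 0], [1, 0, 0, 0.0056, 0, 0.0143, 0], [1, 0, 0, 0.0056, 0, 0.0143, 0], [1, 0, 0, 0.0056, 0, 0.0143, 0]])

```text
clock: 10.2
position: [0.4746, -0.0031, 0.0611]
eef_rot: [0.99, -0.065, 0.123, 0.008]
contact_force: [-23.5, 3.5, 13.2]
opening: 0.0195
finger_force: 30.0
```

```bash
python3 - <<'E'
from h import *
heights('top6'); heights('top6b')
o=ctrl.get_obs(); r=R.from_quat(o['eef_rot'])
t=o['position']+r.apply(BO+[.16,0,0]); print('tip die',(t-O)@D,o['contact_force'],o['ft_torque'])
E
```

```text
plate top (np.float64(0.1072), 786) base top (np.float64(0.08063), 547) lift mm 10.57
plate top (np.float64(0.10703), 793) base top (np.float64(0.08058), 550) lift mm 10.45
tip die [-0.05594988  0.00104176  0.08689632] [-23.44125849   2.9427542   15.16503077] [ 0.536986    3.75675127 -0.02726418]
```

```bash
python3 - <<'E'
from h import *
p=[.4744,-.003,.0942]
plan([.4744,-.003,.079],rot(PSI,.10)); plan(p,rot(PSI,-.05)); plan(p-0.06*D[:,0]+[0,0,.005],rot(PSI,-.05)); plan(p-0.06*D[:,0]+[0,0,.06],rot(PSI,0))
E
```

```text
cm [ 0.42 -0.   -1.74] turn [ 0.0003 -0.1468  0.0004]
cm [ 0.79 -0.   -3.22] turn [ 0.0003 -0.2968  0.0003]
cm [-4.91 -0.01 -5.17] turn [ 0.0003 -0.2968  0.0003]
cm [ -3.56  -0.   -10.5 ] turn [ 0.0003 -0.2468  0.0004]
```

To row units: -10.5 cm is -0.1313, -3.22 cm is -0.0403, -0.297 rad is -0.0945.

>>> step_arm(commands=[[1, 0.0025, 0, -0.0109, 0, -0.0232, 0], [1, 0.0053, 0, -0.0218, 0, -0.0468, 0], [1, 0.0075, 0, -0.0313, 0, -0.07, 0], [1, 0.0099, 0, -0.0403, 0, -0.0945, 0], [1, 0.0099, 0, -0.0403, 0, -0.0945, 0], [1, -0.025, 0, -0.0525, 0, -0.0945, 0], [1, -0.0613, 0, -0.065, 0, -0.0945, 0], [1, -0.0525, 0, -0.0975, 0, -0.0859, 0], [1, -0.045, 0, -0.1313, 0, -0.0786, 0], [1, -0.045, 0, -0.1313, 0, -0.0786, 0]])

```text
clock: 11.3
position: [0.4175, 0.0046, 0.1569]
eef_rot: [0.998, -0.065, 0.007, 0.0]
contact_force: [-0.9, 0.2, -2.8]
opening: 0.0196
finger_force: 30.0
```

```bash
python3 - <<'E'
from h import *
heights('top7')
o=ctrl.get_obs(); print(o['position'],o['contact_force'],o['eef_rot'])
q=(cloud('top',np.load('top7.npz')['d']))
cv2.imwrite('pics/crop4.png',cv2.resize(np.load('top7.npz')['im'][80:300,90:460],(740,440))[:,:,::-1])
plan([.4383,-.30,.16],rot(.113)); plan([.4383,-.30,.022],rot(.113))
E
```

```text
plate top (np.float64(0.10716), 789) base top (np.float64(0.08054), 544) lift mm 10.62
[0.41692259 0.00457471 0.15510443] [-0.42294446  0.19586011 -4.11504322] [ 9.97835729e-01 -6.55049421e-02  5.73215645e-03  3.20750445e-04]
cm [ 6.11 29.92 -0.42] turn [ 0.0013 -0.0114 -0.2441]
cm [ 5.95 29.92 13.38] turn [ 0.0013 -0.0114 -0.2441]
```

View pics/crop4.png

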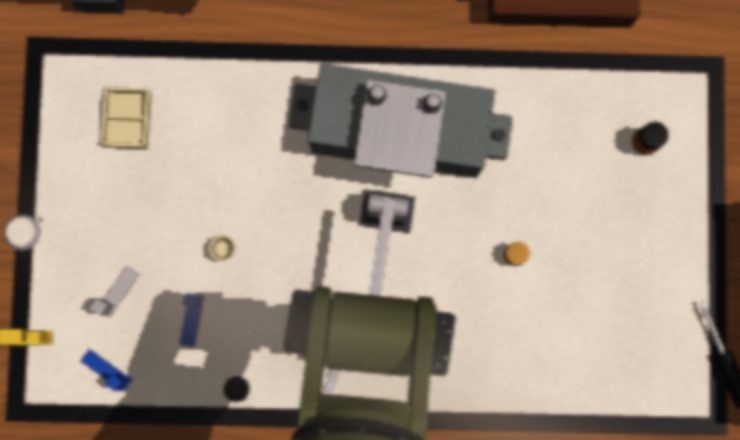

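To row units: 29.9 cm is 0.3738, 25 cm is 0.3125, -0.244 rad is -0.0777.

>>> step_arm(commands=[[1, 0.0125, 0.0625, 0, 0, 0, -0.0127], [1, 0.025, 0.125, 0, 0, 0, -0.0255], [1, 0.0375, 0.1875, 0, 0, 0, -0.0382], [1, 0.05, 0.25, 0, 0, 0, -0.0509], [1, 0.0625, 0.3125, 0, 0, 0, -0.0637], [1, 0.075, 0.3738, 0, 0, -0.0035, -0.0777], [1, 0.075, 0.3738, 0.05, 0, -0.0035, -0.0777], [1, 0.075, 0.3738, 0.1, 0, -0.0035, -0.0777], [1, 0.075, 0.3738, 0.1313, 0, -0.0035, -0.0777], [1, 0.075, 0.3738, 0.1313, 0, -0.0035, -0.0777]])

```text
clock: 12.35
position: [0.4357, -0.2982, 0.0451]
eef_rot: [0.998, 0.056, -0.005, -0.002]
contact_force: [0.1, -0.1, -3.2]
opening: 0.0194
finger_force: 30.0
```

>>> step_arm(commands=[[1, 0, 0, 0.0063, 0, 0, 0], [1, 0, 0, 0.0125, 0, 0, 0], [1, 0, 0, 0.0188, 0, 0, 0], [1, 0, 0, 0.025, 0, 0, 0], [1, 0, 0, 0.025, 0, 0, 0]])

```text
clock: 12.85
position: [0.4379, -0.2997, 0.03]
eef_rot: [0.998, 0.056, -0.002, 0.0]
contact_force: [-0.6, 1.2, -2.9]
opening: 0.0197
finger_force: 30.0
```

To row units: 0.9 cm is 0.0113, 0.6 cm is 0.0075.

>>> step_arm(commands=[[1, 0, 0, 0.0038, 0, 0, 0], [1, 0, 0, 0.0075, 0, 0, 0], [1, 0, 0, 0.0113, 0, 0, 0], [1, 0, 0, 0.0113, 0, 0, 0]])

```text
clock: 13.25
position: [0.4378, -0.2997, 0.0208]
eef_rot: [0.998, 0.056, -0.002, 0.0]
contact_force: [0.3, 0.1, -3.2]
opening: 0.0195
finger_force: 30.0
```

To row units: 0.2 cm is 0.0025, 0.1 cm is 0.0013.

>>> step_arm(commands=[[1, 0, 0, 0.0013, 0, 0, 0], [1, 0, 0, 0.0025, 0, 0, 0], [1, 0, 0, 0.0025, 0, 0, 0], [1, 0, 0, 0.0025, 0, 0, 0]])

```text
clock: 13.65
position: [0.438, -0.2999, 0.0195]
eef_rot: [0.998, 0.056, -0.001, 0.001]
contact_force: [-1.9, 0.6, 2.3]
opening: 0.0199
finger_force: 30.0
```

Contact with the bench; release and rise.

To row units: -14 cm is -0.175, -9 cm is -0.1125.

>>> step_arm(commands=[[0, 0, 0, 0, 0, 0, 0], [0, 0, 0, 0, 0, 0, 0], [0, 0, 0, 0, 0, 0, 0], [0, 0, 0, 0, 0, 0, 0], [0, 0, 0, 0, 0, 0, 0], [0, 0, 0, 0, 0, 0, 0], [0, 0, 0, -0.05, 0, 0, 0], [0, 0, 0, -0.1125, 0, 0, 0], [0, 0, 0, -0.175, 0, 0, 0], [0, 0, 0, -0.175, 0, 0, 0]])

```text
clock: 14.65
position: [0.4404, -0.3013, 0.1658]
eef_rot: [0.998, 0.056, 0.002, 0.004]
contact_force: [0.7, 0.4, -0.7]
opening: 0.0932
finger_force: 0.0
```

```bash
python3 - <<'E'
from h import *
# shim: post mean & tongue from the first picture
im,d,P=top(); z=P[...,2]
c=im[205:265,120:180]
k=(abs(P[...,0]-.455)<.05)&(abs(P[...,1]-.345)<.05)
sat=(im.max(-1)-im.min(-1)); g=im.sum(-1)/3
# tongue: greyish vs cream bench, away from post
print(im[225,148],im[215,160],im[222,150],im[220,153],im[205,130])
rb=im[...,0]-im[...,2]
b=np.median(rb[k]); print(b)
m=k&(rb<b-10)&(z<.02)
n,l,s,cc=cv2.connectedComponentsWithStats(m.astype(np.uint8)); i=l[222,150]; print(i,s[i])
pts=P[l==i] if i else P[m]
print('tongue',rect(pts)); print(cv2.boxPoints(cv2.minAreaRect((pts[:,:2]*1000).astype(np.float32))))
o=ctrl.get_obs(); print(o['position'],o['opening'])
E
```

```text
[168 158 155] [215 200 183] [169 158 155] [168 158 155] [218 202 185]
32.0
1 [141 214  18  24 160]
tongue (array([464.1, 339. ]), array([22.8, 65.4]), 56.63)
[[430.54562 347.48584]
 [485.18625 311.49506]
 [497.70193 330.49615]
 [443.0613  366.48694]]
[ 0.44038119 -0.30126977  0.16583295] 0.0931755799602987
```

```bash
python3 - <<'E'
from h import *
plan([.4413,.3508,.14],rot(2.559))
E
```

```text
cm [  7.42 -64.8    2.1 ] turn [ 0.0089  0.0079 -2.4462]
```

To row units: -44 cm is -0.55, -40 cm is -0.5, -0.14 rad is -0.0446.

>>> step_arm(commands=[[0, 0.0063, -0.0625, 0, 0, 0, -0.0446], [0, 0.0125, -0.125, 0, 0, 0, -0.0891], [0, 0.0188, -0.1875, 0, 0, 0, -0.1337], [0, 0.025, -0.25, 0, 0, 0, -0.1783], [0, 0.0313, -0.3, 0, 0, 0, -0.2228], [0, 0.0375, -0.35, 0, 0, 0, -0.2674], [0, 0.0438, -0.4, 0, 0, 0, -0.3119], [0, 0.05, -0.45, 0, 0, 0, -0.3565], [0, 0.0563, -0.5, 0, 0, 0, -0.4011], [0, 0.0625, -0.55, 0, 0, 0, -0.4456]])

```text
clock: 15.65
position: [0.4382, 0.1448, 0.1586]
eef_rot: [0.725, 0.688, -0.001, -0.001]
contact_force: [-0.1, -1.3, 0.9]
opening: 0.094
finger_force: 0.0
```

```bash
python3 - <<'E'
from h import *
o=ctrl.get_obs();print(o['position'],o['qpos'])
plan([.4413,.3508,.14],rot(2.559))
E
```

```text
[0.43817397 0.14477603 0.15860837] [ 2.39842724e-01  1.72721217e-01  1.83609879e+00 -2.44743394e-04
  1.13587237e+00  2.92125016e-01]
cm [20.59 -0.76  1.84] turn [-3.2000e-03 -5.0000e-04 -1.0404e+00]
```

To row units: 20.6 cm is 0.2575, 20.5 cm is 0.2563, -0.14 rad is -0.0446.

>>> step_arm(commands=[[0, 0.0375, 0, 0, 0, 0, -0.0446], [0, 0.075, 0, 0, 0, 0, -0.0891], [0, 0.1125, 0, 0, 0, 0, -0.1337], [0, 0.15, -0.0063, 0, 0, 0, -0.1783], [0, 0.1875, -0.0088, 0, 0, 0, -0.2228], [0, 0.225, -0.01, 0, 0, 0, -0.2674], [0, 0.2563, -0.01, 0, 0, 0, -0.3119], [0, 0.2575, -0.01, 0.0125, 0, 0, -0.331], [0, 0.2575, -0.01, 0.0225, 0, 0, -0.331], [0, 0.2575, -0.01, 0.0225, 0, 0, -0.331]])

```text
clock: 16.65
position: [0.4419, 0.3485, 0.1391]
eef_rot: [0.291, 0.957, -0.002, -0.002]
contact_force: [0.2, -1.3, -0.5]
opening: 0.094
finger_force: 0.0
```

```bash
python3 - <<'E'
from h import *
o=ctrl.get_obs();print(o['position'],o['qpos'])
plan([.4413,.3508,.031],rot(2.559))
im,d=cap('side','side8'); cv2.imwrite('pics/crop5.png',cv2.resize(im[230:360,220:370],(750,600+50)[0:2] if 0 else (690,598),interpolation=cv2.INTER_CUBIC)[:,:,::-1])
E
```

```text
[0.44190402 0.3485497  0.13909079] [ 6.02347776e-01  4.11511023e-01  1.57278278e+00  1.00619212e-03
  1.16288030e+00 -3.77726502e-01]
cm [ 0.14  0.21 10.81] turn [-0.0048 -0.0029 -0.0085]
```

View pics/crop5.png

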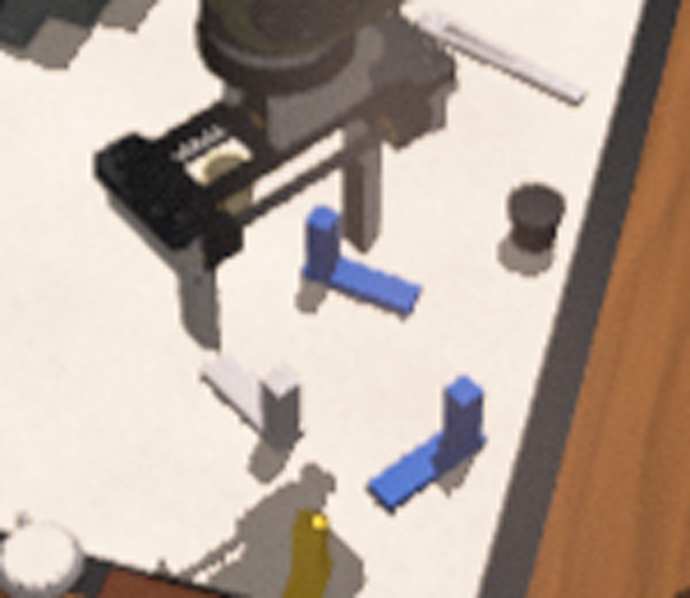

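To row units: 10.8 cm is 0.135, 8 cm is 0.1.

>>> step_arm(commands=[[0, 0.0013, 0.0025, 0.05, 0, 0, 0], [0, 0.0013, 0.0025, 0.1, 0, 0, 0], [0, 0.0013, 0.0025, 0.135, 0, 0, 0], [0, 0.0013, 0.0025, 0.135, 0, 0, 0], [1, 0.0013, 0.0025, 0.135, 0, 0, 0], [1, 0.0013, 0.0025, 0.135, 0, 0, 0], [1, 0.0013, 0.0025, 0.135, 0, 0, 0], [1, 0.0013, 0.0025, 0.135, 0, 0, 0], [1, 0.0013, 0.0025, 0.135, 0, 0, 0], [1, 0.0013, 0.0025, 0.135, 0, 0, 0]])

```text
clock: 17.7
position: [0.4425, 0.3514, 0.0329]
eef_rot: [0.29, 0.957, -0.001, -0.001]
contact_force: [-0.4, 0.6, -0.2]
opening: 0.0497
finger_force: 0.0
```

>>> step_arm(commands=[[1, 0, 0, 0, 0, 0, 0], [1, 0, 0, 0, 0, 0, 0], [1, 0, 0, 0, 0, 0, 0], [1, 0, 0, 0, 0, 0, 0], [1, 0, 0, 0, 0, 0, 0], [1, 0, 0, 0, 0, 0, 0], [1, 0, 0, 0, 0, 0, 0]])

```text
clock: 18.4
position: [0.4424, 0.3514, 0.0327]
eef_rot: [0.29, 0.957, -0.001, -0.001]
contact_force: [1.0, -0.6, -0.3]
opening: 0.0157
finger_force: 30.0
```

```bash
python3 - <<'E'
from h import *
o=ctrl.get_obs();print(o['position'])
y=PSI+np.pi/2
for p in (die([-.023,.122,.16]),): print(p); plan(p,rot(y))
E
```

```text
[0.44239801 0.35135025 0.03265005]
[0.67969538 0.09186248 0.1622    ]
cm [-34.12  -8.43 -13.  ] turn [-3.2000e-03 -5.0000e-04  1.1135e+00]
```

To row units: -31 cm is -0.3875, -27 cm is -0.3375, 0.13 rad is 0.0414.

>>> step_arm(commands=[[1, 0, 0, -0.05, 0, 0, 0], [1, 0, 0, -0.1, 0, 0, 0], [1, -0.0375, -0.01, -0.1625, 0, 0, 0.0414], [1, -0.0875, -0.0213, -0.1625, 0, 0, 0.0828], [1, -0.1375, -0.0338, -0.1625, 0, 0, 0.1241], [1, -0.1875, -0.0463, -0.1625, 0, 0, 0.1655], [1, -0.2375, -0.0588, -0.1625, 0, 0, 0.2069], [1, -0.2875, -0.0713, -0.1625, 0, 0, 0.2483], [1, -0.3375, -0.0838, -0.1625, 0, 0, 0.2897], [1, -0.3875, -0.0963, -0.1625, 0, 0, 0.331]])

```text
clock: 19.4
position: [0.6586, 0.1138, 0.1619]
eef_rot: [0.729, 0.684, -0.002, -0.001]
contact_force: [-0.3, 0.6, -1.3]
opening: 0.0159
finger_force: 30.0
```

```bash
python3 - <<'E'
from h import *
o=ctrl.get_obs();print(o['position'],o['qpos'])
plan(die([-.023,.122,.16]),rot(PSI+np.pi/2)); plan(die([-.023,.122,.120]),rot(PSI+np.pi/2))
E
```

```text
[0.6585612  0.11377356 0.16190934] [ 1.16499393e-01  6.16637473e-01  1.20744275e+00 -5.94792328e-04
  1.32131524e+00  1.80022446e-01]
cm [-2.05  2.25 -0.03] turn [-0.0036  0.0014  0.0681]
cm [-2.05  2.26  3.97] turn [-0.0036  0.0014  0.0681]
```

To row units: 3.6 cm is 0.045, 2.2 cm is 0.0275, 0.068 rad is 0.0216.

>>> step_arm(commands=[[1, -0.025, 0.0275, 0, 0, 0, 0.0216], [1, -0.025, 0.0275, 0, 0, 0, 0.0216], [1, -0.025, 0.0275, 0.025, 0, 0, 0.0216], [1, -0.025, 0.0275, 0.045, 0, 0, 0.0216], [1, -0.025, 0.0275, 0.045, 0, 0, 0.0216], [1, -0.025, 0.0275, 0.045, 0, 0, 0.0216]])

```text
clock: 20.0
position: [0.6783, 0.0944, 0.1262]
eef_rot: [0.75, 0.661, -0.002, -0.001]
contact_force: [0.1, 0.4, -1.8]
opening: 0.016
finger_force: 30.0
```

```bash
python3 - <<'E'
from h import *
o=ctrl.get_obs();print((o['position']-O)@D)
plan(die([-.023,.122,.115]),rot(PSI+np.pi/2))
im,d=cap('top','top9'); heights('top9b')
q=(cloud('top',d)-O)@D; k=(q[...,2]>.082)&(q[...,2]<.11)&(abs(q[...,0]+.023)<.02)&(q[...,1]>.052)&(q[...,1]<.10)
print(k.sum(),q[k].min(0),q[k].max(0),q[k].mean(0))
cv2.imwrite('pics/crop6.png',cv2.resize(im[90:200,215:355],(700,550),interpolation=cv2.INTER_CUBIC)[:,:,::-1])
E
```

```text
[-0.02474312  0.1243366   0.12401304]
cm [-0.23  0.18  0.9 ] turn [-0.0035  0.0014  0.0063]
plate top (np.float64(0.10707), 785) base top (np.float64(0.0804), 149) lift mm 10.67
41 [-0.04132043  0.05234929  0.0820672 ] [-0.00320908  0.06986214  0.1033678 ] [-0.02252357  0.06084839  0.0892449 ]
```

View pics/crop6.png

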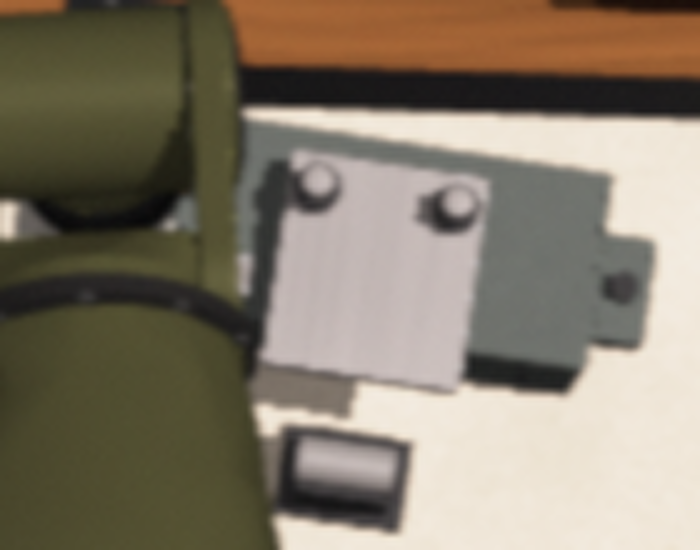

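To row units: 1 cm is 0.0125, 0.9 cm is 0.0113, 0.006 rad is 0.0019.

>>> step_arm(commands=[[1, -0.0025, 0.0025, 0.0063, 0, 0, 0.0019], [1, -0.0025, 0.0025, 0.0113, 0, 0, 0.0019], [1, -0.0025, 0.0025, 0.0125, 0, 0, 0.0019], [1, -0.0025, 0.0025, 0.0125, 0, 0, 0.0019]])

```text
clock: 20.5
position: [0.6802, 0.0916, 0.1161]
eef_rot: [0.752, 0.659, -0.001, -0.001]
contact_force: [-0.1, -0.5, -1.2]
opening: 0.0159
finger_force: 30.0
```

To row units: 0.1 cm is 0.0013, 0.05 cm is 0.0006.

>>> step_arm(commands=[[1, 0, 0, 0.0006, 0, 0, 0], [1, 0, 0, 0.0013, 0, 0, 0], [1, 0, 0, 0.0013, 0, 0, 0]])

```text
clock: 20.8
position: [0.6802, 0.0917, 0.1161]
eef_rot: [0.752, 0.659, -0.001, -0.0]
contact_force: [-3.7, -1.5, 6.3]
opening: 0.0159
finger_force: 30.0
```

To row units: -2 cm is -0.025, -1.5 cm is -0.0188.

>>> step_arm(commands=[[1, 0, 0, -0.0015, 0, 0, 0], [1, -0.0125, 0, -0.0015, 0, 0, 0], [1, -0.0188, 0, -0.0015, 0, 0, 0], [1, -0.025, 0, -0.0015, 0, 0, 0], [1, -0.025, 0, -0.0015, 0, 0, 0]])

```text
clock: 21.3
position: [0.6775, 0.0709, 0.1163]
eef_rot: [0.753, 0.659, -0.002, -0.001]
contact_force: [-0.7, 0.3, -2.5]
opening: 0.016
finger_force: 30.0
```

To row units: -3.5 cm is -0.0438, -3.2 cm is -0.04.

>>> step_arm(commands=[[1, -0.01, 0, 0, 0, 0, 0], [1, -0.02, 0, 0, 0, 0, 0], [1, -0.03, 0, 0, 0, 0, 0], [1, -0.04, 0, 0, 0, 0, 0], [1, -0.0438, 0, 0, 0, 0, 0], [1, -0.0438, 0, 0, 0, 0, 0]])

```text
clock: 21.9
position: [0.673, 0.0366, 0.1165]
eef_rot: [0.752, 0.659, -0.001, -0.001]
contact_force: [0.1, -0.1, -2.6]
opening: 0.0161
finger_force: 30.0
```

```bash
python3 - <<'E'
from h import *
o=ctrl.get_obs();print((o['position']-O)@D,o['contact_force']); heights('top10')
plan(die([-.023,.066,.1127]),rot(PSI+np.pi/2))
E
```

```text
[-0.02242828  0.06632417  0.11431209] [ 0.07294463 -0.12590028 -2.58406258]
plate top (np.float64(0.10707), 385) base top (np.float64(nan), 0) lift mm nan
cm [-0.08 -0.05  0.16] turn [-0.0028  0.0013 -0.0008]
  return _methods._mean(a, axis=axis, dtype=dtype,
  ret = ret.dtype.type(ret / rcount)
```

>>> step_arm(commands=[[1, 0, 0, 0.0006, 0, 0, 0], [1, 0, 0, 0.0013, 0, 0, 0], [1, 0, 0, 0.0013, 0, 0, 0]])

```text
clock: 22.25
position: [0.673, 0.0374, 0.1161]
eef_rot: [0.752, 0.659, -0.001, -0.0]
contact_force: [-2.4, -0.5, 4.8]
opening: 0.0159
finger_force: 30.0
```

To row units: -11 cm is -0.1375, -0.05 cm is -0.0006.

>>> step_arm(commands=[[0, 0, 0, -0.0006, 0, 0, 0], [0, 0, 0, -0.0006, 0, 0, 0], [0, 0, 0, -0.0006, 0, 0, 0], [0, 0, 0, -0.0006, 0, 0, 0], [0, 0, 0, -0.0006, 0, 0, 0], [0, 0, 0, -0.0006, 0, 0, 0], [0, 0, 0, -0.0375, 0, 0, 0], [0, 0, 0, -0.0875, 0, 0, 0], [0, 0, 0, -0.1375, 0, 0, 0], [0, 0, 0, -0.1375, 0, 0, 0]])

```text
clock: 23.25
position: [0.6749, 0.0373, 0.232]
eef_rot: [0.752, 0.659, 0.002, 0.002]
contact_force: [0.2, -0.5, -0.1]
opening: 0.0919
finger_force: 0.0
```

>>> step_arm(commands=[[1, -0.1, -0.15, 0, 0, 0, 0], [1, -0.1, -0.15, 0, 0, 0, 0], [1, -0.1, -0.15, 0, 0, 0, 0], [1, -0.1, -0.15, 0, 0, 0, 0], [1, -0.1, -0.15, 0, 0, 0, 0], [1, -0.1, -0.15, 0, 0, 0, 0]])

```text
clock: 23.85
position: [0.5446, -0.026, 0.2259]
eef_rot: [0.752, 0.659, -0.001, -0.001]
contact_force: [0.6, -0.4, 0.1]
opening: 0.0491
finger_force: 0.0
```

```bash
python3 - <<'E'
from h import *
o=ctrl.get_obs();print((o['position']-O)@D,o['contact_force'],o['opening'])
cap('top','top11b'); im,d=cap('side','side11')
q=(cloud('side',d)-O)@D; k=(q[...,2]>.125)&(q[...,2]<.14)&(abs(q[...,0]+.023)<.025)&(abs(q[...,1]-.066)<.03)
print(k.sum(),q[k].mean(0) if k.any() else '')
cv2.imwrite('pics/crop7.png',cv2.resize(im[140:250,190:330],(763,600),interpolation=cv2.INTER_CUBIC)[:,:,::-1])
E
```

```text
[-0.14151163 -0.01251478  0.22366013] [ 0.64433068 -0.39169731  0.06399922] 0.04911521551699068
31 [-0.02254687  0.07007714  0.13075131]
```

View pics/crop7.png

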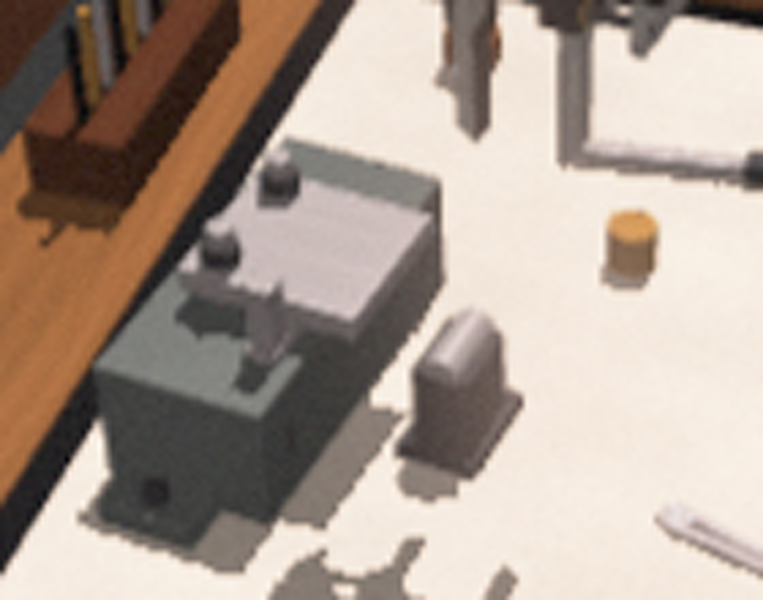

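```bash
python3 - <<'E'
from h import *
plan(die([-.040,.008,.20]),rot(PSI+np.pi/2)); plan(die([-.040,.008,.138-.0022]),rot(PSI+np.pi/2))
E
```

```text
cm [ 2.04 10.16  2.3 ] turn [-0.0031  0.0013  0.0002]
cm [ 2.05 10.18  8.72] turn [-0.0031  0.0013  0.0002]
```

To row units: 10.2 cm is 0.1275, 8.7 cm is 0.1088.

>>> step_arm(commands=[[1, 0.025, 0.0625, 0, 0, 0, 0], [1, 0.025, 0.1275, 0, 0, 0, 0], [1, 0.025, 0.1275, 0, 0, 0, 0], [1, 0.025, 0.1275, 0.0375, 0, 0, 0], [1, 0.025, 0.1275, 0.075, 0, 0, 0], [1, 0.025, 0.1275, 0.1, 0, 0, 0], [1, 0.025, 0.1275, 0.1088, 0, 0, 0], [1, 0.025, 0.1275, 0.1088, 0, 0, 0], [1, 0.025, 0.1275, 0.1088, 0, 0, 0]])

```text
clock: 24.85
position: [0.6478, -0.0198, 0.1398]
eef_rot: [0.752, 0.659, -0.001, -0.0]
contact_force: [-0.2, 0.2, 0.4]
opening: 0.0004
finger_force: 0.0
```

>>> step_arm(commands=[[1, 0, 0, 0.0025, 0, 0, 0], [1, 0, 0, 0.005, 0, 0, 0], [1, 0, 0, 0.0075, 0, 0, 0], [1, 0, 0, 0.01, 0, 0, 0], [1, 0, 0, 0.01, 0, 0, 0]])

```text
clock: 25.35
position: [0.6472, -0.0199, 0.1302]
eef_rot: [0.752, 0.659, -0.002, -0.001]
contact_force: [-0.8, -1.4, -0.3]
opening: 0.0003
finger_force: 0.0
```

To row units: 0.2 cm is 0.0025, 0.1 cm is 0.0013.

>>> step_arm(commands=[[1, 0, 0, 0.0013, 0, 0, 0], [1, 0, 0, 0.0025, 0, 0, 0], [1, 0, 0, 0.0025, 0, 0, 0]])

```text
clock: 25.65
position: [0.6472, -0.0199, 0.1285]
eef_rot: [0.752, 0.659, -0.001, -0.001]
contact_force: [0.4, -0.3, 0.3]
opening: 0.0006
finger_force: 0.0
```

>>> step_arm(commands=[[1, 0, 0, 0.0006, 0, 0, 0], [1, 0, 0, 0.0013, 0, 0, 0], [1, 0, 0, 0.0013, 0, 0, 0]])

```text
clock: 25.95
position: [0.6472, -0.0199, 0.1275]
eef_rot: [0.752, 0.659, -0.001, -0.001]
contact_force: [0.5, 0.2, -0.8]
opening: 0.0003
finger_force: 0.0
```

To row units: 0.1 cm is 0.0013, 0.05 cm is 0.0006.

>>> step_arm(commands=[[1, 0, 0, 0.0006, 0, 0, 0], [1, 0, 0, 0.0013, 0, 0, 0], [1, 0, 0, 0.0013, 0, 0, 0]])

```text
clock: 26.25
position: [0.6473, -0.0199, 0.1273]
eef_rot: [0.752, 0.659, -0.001, -0.0]
contact_force: [-2.2, -0.1, 5.5]
opening: 0.0006
finger_force: 2.8
```

To row units: 0.05 cm is 0.0006.

>>> step_arm(commands=[[1, 0, 0, 0.0006, 0, 0, 0], [1, 0, 0, 0.0006, 0, 0, 0]])

```text
clock: 26.45
position: [0.6473, -0.0199, 0.1269]
eef_rot: [0.752, 0.659, -0.001, -0.0]
contact_force: [-3.8, 0.6, 7.4]
opening: 0.0007
finger_force: 3.4
```

To row units: 0.05 cm is 0.0006.

>>> step_arm(commands=[[1, 0, 0, 0.0006, 0, 0, 0], [1, 0, 0, 0.0006, 0, 0, 0]])

```text
clock: 26.65
position: [0.6473, -0.0199, 0.1264]
eef_rot: [0.752, 0.659, -0.001, -0.0]
contact_force: [-4.1, -1.8, 6.1]
opening: 0.0005
finger_force: 3.6
```

To row units: 0.05 cm is 0.0006.

>>> step_arm(commands=[[1, 0, 0, 0.0006, 0, 0, 0], [1, 0, 0, 0.0006, 0, 0, 0]])

```text
clock: 26.85
position: [0.6473, -0.0199, 0.126]
eef_rot: [0.752, 0.659, -0.001, -0.0]
contact_force: [-3.0, 0.8, 8.0]
opening: 0.0001
finger_force: 3.6
```

Plate is sliding down. Continue.

To row units: 0.05 cm is 0.0006.

>>> step_arm(commands=[[1, 0, 0, 0.0006, 0, 0, 0], [1, 0, 0, 0.0006, 0, 0, 0]])

```text
clock: 27.05
position: [0.6473, -0.0199, 0.1255]
eef_rot: [0.752, 0.659, -0.001, -0.0]
contact_force: [-3.1, 0.2, 7.1]
opening: 0.0003
finger_force: 3.6
```

To row units: 0.05 cm is 0.0006.

>>> step_arm(commands=[[1, 0, 0, 0.0006, 0, 0, 0], [1, 0, 0, 0.0006, 0, 0, 0]])

```text
clock: 27.25
position: [0.6473, -0.0199, 0.1249]
eef_rot: [0.752, 0.659, -0.001, -0.0]
contact_force: [-3.5, 0.7, 7.2]
opening: 0.0003
finger_force: 3.6
```

To row units: 0.05 cm is 0.0006.

>>> step_arm(commands=[[1, 0, 0, 0.0006, 0, 0, 0], [1, 0, 0, 0.0006, 0, 0, 0]])

```text
clock: 27.45
position: [0.6473, -0.0199, 0.1248]
eef_rot: [0.752, 0.659, -0.001, -0.0]
contact_force: [-5.3, 1.0, 9.6]
opening: 0.0008
finger_force: 5.0
```

To row units: 0.05 cm is 0.0006.

>>> step_arm(commands=[[1, 0, 0, 0.0006, 0, 0, 0], [1, 0, 0, 0.0006, 0, 0, 0]])

```text
clock: 27.65
position: [0.6473, -0.0199, 0.1247]
eef_rot: [0.752, 0.659, -0.001, -0.0]
contact_force: [-7.2, 0.7, 13.7]
opening: 0.0002
finger_force: 6.8
```

To row units: 0.05 cm is 0.0006.

>>> step_arm(commands=[[1, 0, 0, 0.0006, 0, 0, 0], [1, 0, 0, 0.0006, 0, 0, 0]])

```text
clock: 27.85
position: [0.6474, -0.0199, 0.1247]
eef_rot: [0.752, 0.659, -0.001, -0.0]
contact_force: [-9.5, 0.5, 17.4]
opening: 0.0006
finger_force: 8.7
```

To row units: 0.05 cm is 0.0006.

>>> step_arm(commands=[[1, 0, 0, 0.0006, 0, 0, 0], [1, 0, 0, 0.0006, 0, 0, 0]])

```text
clock: 28.05
position: [0.6474, -0.0199, 0.1246]
eef_rot: [0.752, 0.659, -0.001, -0.0]
contact_force: [-10.2, 0.1, 21.2]
opening: 0.0007
finger_force: 10.5
```

To row units: 0.02 cm is 0.0003.

>>> step_arm(commands=[[1, 0, 0, 0.0003, 0, 0, 0], [1, 0, 0, 0.0003, 0, 0, 0], [1, 0, 0, 0.0003, 0, 0, 0], [1, 0, 0, 0.0003, 0, 0, 0], [1, 0, 0, 0.0003, 0, 0, 0], [1, 0, 0, 0.0003, 0, 0, 0]])

```text
clock: 28.65
position: [0.6474, -0.0199, 0.1246]
eef_rot: [0.752, 0.659, -0.001, -0.0]
contact_force: [-11.4, 0.7, 22.5]
opening: 0.0006
finger_force: 11.2
```

To row units: -17 cm is -0.2125, -12 cm is -0.15.

>>> step_arm(commands=[[1, 0, 0, -0.0025, 0, 0, 0], [1, 0, 0, -0.005, 0, 0, 0], [1, 0, 0, -0.025, 0, 0, 0], [1, 0, 0, -0.075, 0, 0, 0], [1, 0, -0.0375, -0.1125, 0, 0, 0], [1, 0, -0.1, -0.1125, 0, 0, 0], [1, 0, -0.15, -0.1125, 0, 0, 0], [1, 0, -0.2125, -0.1125, 0, 0, 0], [1, 0, -0.2125, -0.1125, 0, 0, 0]])

```text
clock: 29.55
position: [0.4743, 0.0033, 0.2127]
eef_rot: [0.752, 0.659, -0.002, -0.001]
contact_force: [-0.4, -0.3, 0.5]
opening: 0.0003
finger_force: 0.0
```

```bash
python3 - <<'E'
from h import *
o=ctrl.get_obs();print(o['position'],o['contact_force']); heights('top12')
im=np.load('top12.npz')['im'];d=np.load('top12.npz')['d'];P=cloud('top',d)
m=(abs(P[...,0]-.5)<.11)&(abs(P[...,1]+.29)<.03)&(P[...,2]>.0035); print('bar',rect(P[m]),np.percentile(P[...,2][m],[50,95]),m.sum())
q=(P-O)@D;k=(q[...,2]>.12)&(q[...,2]<.14)&(abs(q[...,0]+.023)<.025)&(abs(q[...,1]-.066)<.018); print('post',k.sum(),q[k].mean(0) if k.any() else '')
cv2.imwrite('pics/crop8.png',cv2.resize(im[90:290,215:465],(750,600),interpolation=cv2.INTER_CUBIC)[:,:,::-1])
E
```

```text
[0.47430111 0.00327224 0.21272023] [-0.35497037 -0.25879903  0.47963732]
plate top (np.float64(0.10469), 787) base top (np.float64(0.08082), 490) lift mm 7.87
bar (array([ 499.6, -289.9]), array([218.5,  57.7]), 0.14) [0.01130975 0.01789628] 666
post 48 [-0.02462356  0.0651151   0.13006475]
```

View pics/crop8.png

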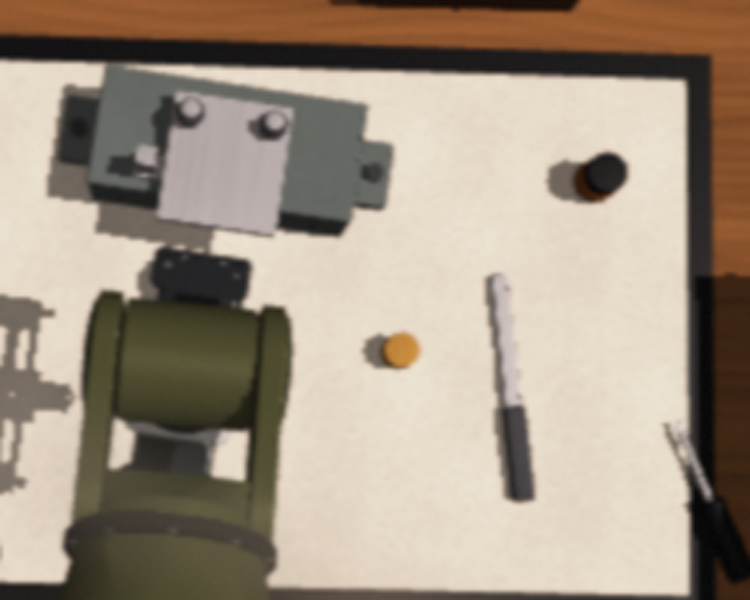

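The crop shows the shim's post at (145,160) beside the plate, the bar flat at (510,390), and the arm clear of both.

```bash
python3 -c "
from h import *
print(ctrl.close_job())"
```

```text
the job is handed in; nothing more can be done
None
```

I handed the job in at about 29.6 s: the plate was levered up about 10.4 mm and pressed onto the shim (reads 7.9 mm) with about 25 N, the shim tongue is about 45 mm in under it, and the bar is flat on the bench; the hand-in returned no verdict.

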